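# Knock home the locking peg of a grow-rack corner

### The arm

A 7-joint arm with a two-finger parallel gripper is mounted at the origin on the work surface. World frame = base frame: x ahead of the robot, y to its left, z up, the work surface at z = 0. Lengths are in m, angles in rad, forces in N, time in s.
With the tool pointing down it reaches from about 0.4 to 0.85 m from the base axis. Payload 10.4 kg.
Tool frame: the origin (TCP) lies at the very end of the fingers, on their centre line; the grasp point (between the pads) lies 19 mm behind it; y points along the fingers, x is the direction in which the jaws open and shut, and the axes are right-handed (so a half turn about y gives the same grasp; the last joint's range is limited). The gripper opens to 87 mm and grips with 3 to 60 N. Pads are 19 mm wide; open, the fingers measure 117 mm over their backs; the gripper's body (75 mm by 190 mm) begins 51 mm behind the grasp point.
Start: joints at [-1.305, 0.332, -0.065, 1.46, 0.022, 1.35, -0.088], TCP at [0.178, 0.599, 0.223] pointing down, gripper open.
Joint ranges: [-2.6, 2.6], [-0.5, 2.12], [-1.47, 1.34], [0.16, 2.42], [-1.27, 4.41], [0.06, 2.06], [-2.6, 2.6]. Speed limits (rad/s): [2.22, 2.22, 2.79, 2.79, 3.14, 3.14, 3.14].

### API

Orientations are given as a unit quaternion [x, y, z, w].
In Python, from bench import readout, vision, r gives the robot as it stands.
- The arm moves only by the tool arm_command, never from a script. Its argument "targets" is a list that holds one entry, the list of rows, each a list of 6 numbers: the shift along the tool's x, y, z in m, then the turn, a rotation vector about the tool's x, y, z in degrees. A call has 1 to 12 rows; each row shifts and turns the commanded pose from where the row before left it, along the tool's axes as they then stand; what a row does not reach is not made up. A row lasts 1/12 s, in which the tool goes at most 41.7 mm and 7.16 degrees, less where a joint would pass 70% of its speed; a pose out of reach is approached as far as the arm can. A call is refused whole if a number of a shift passes 0.0417 or a number of a turn 7.16, either way. A call with a gripper value outside its range is refused whole. "hand" is the opening, from 0 (shut) to 1 (fully open), set as the call begins (left out, the last holds). The fingers move at their own pace and stop on an object; "grip_force" is the grip in N (left out, the last holds). Time passes only in rows, so rows that do not move let the fingers close. It gives the time, the measured TCP pose, the force and the opening at its end, in the units of the state.
- readout.read_state(): the state, without advancing time (a new reading comes with each control period).
- vision.camera(name): name is "scene" or "side" or "wrist"; returns a dict with "pixels" (400x640x3 uint8, blue, green, red), "fovy" (degrees; the focal length in pixels is half the picture's height over the tangent of half this angle, whatever the lens; pixels are square), "cx", "cy" (the principal point, pixels), "R" (3x3) and "t" (3): a world point X has camera coordinates R X + t; the wrist camera has in their place "mount" (4x4, takes a point from camera to tool coordinates, whose origin is the TCP and whose axes are the tool frame's). Camera axes: x right, y down, z forward; pixel columns grow to the right and rows downward; lengths in m; the calibration is good to about 2 mm. A picture is of the moment at which its call begins: read the wrist's pose just before it. There is no depth.
- r.close_job(): hands the job in, once; it reports no verdict.
The state is a dict: "time": time; "joint_positions": joint angles; "joint_vel": joint speeds; "joint_torque": joint torques, N m; "ee_pos": TCP position; "eef_rot": TCP orientation; "ft_force": force on the tool from outside, world axes, zero at the start; "torque": the same for the moment, N m; "width": finger opening in m.
Only numpy, scipy, OpenCV 4.12 (cv2) and the standard library are available. Lean on these libraries where they do the work, as an engineer would, in place of code of your own. Each camera call takes 0.05 s, during which the arm holds its last target.

### The job

Two corner joints of a grow-light rack stand on the bench, and one still has its steel locking peg standing proud. Pick up the mallet by its handle, knock that peg down with it until the underside of its head is fully home on the white hub, and then stand the mallet back on its rubber mat, on its head as you found it. Touch the corner joints only with the mallet, leave the finished corner alone and do not disturb the things lying about.

Things in the scene. Friction and masses are not known exactly. Their poses are not given: they have to be found in the camera images.
- corner: Unfinished corner joint, whose peg stands proud: the white plastic hub (64 mm square, top face 80 mm above the bench) stands on a 150 mm square, 20 mm thick plywood board fixed to the bench; one steel tube (25 mm thick, centre 50 mm up) leaves the hub along local +x to 140 mm from the centre, a shorter one along local +y to 90 mm. Origin under the hub's centre at bench height, z up. The peg is on the hub's vertical centre line.
- peg_top (a point): Centre of the top face of the proud steel peg's head: a round head 34 mm across and 10 mm thick on a 16 mm stem. It starts 110 to 116 mm above the bench and is at 90 mm when the peg is home (the peg only slides up and down).
- peg (a joint): How far the proud peg has been driven down, in m: 0 = fully out, 0.026 = home, head on the hub; starts between 0 and 0.006. A spring pushes it up (up to about 3.5 N) but friction (about 6.5 N) holds it wherever it is left; some 7 to 10 N drive it down, more when fast.
- done_corner: Finished corner joint, identical but with its peg already home; not to be touched: the white plastic hub (64 mm square, top face 80 mm above the bench) stands on a 150 mm square, 20 mm thick plywood board fixed to the bench; one steel tube (25 mm thick, centre 50 mm up) leaves the hub along local +x to 140 mm from the centre, a shorter one along local +y to 90 mm. Origin under the hub's centre at bench height, z up.
- done_peg_top (a point): Centre of the top face of the finished corner's peg, 90 mm above the bench; fixed.
- mallet: Loose mallet, about 0.36 kg, standing on the lower face of its head with its handle level, z up. Origin at the head's centre. Head: grey upright cylinder 64 mm across and 80 mm high, its flat lower face 40 mm below the origin. Handle: straight wood bar of 22 mm width (local y) by 28 mm height, running along local -x from the head to 180 mm from the origin. The centre of mass is within 30 mm of the head's centre, so it stands by itself.
- mallet_head (a point): Centre of the mallet's head, half-way up, 44 mm above the bench when standing on the mat; axes as the mallet's.
- mallet_grip (a point): Point on the handle's centre line, 62 mm from the head's centre along local -x and 30 mm clear of the head: the place to grip, across the 22 mm width; axes as the mallet's.
- mat: Black rubber mat fixed to the bench, 240 mm (local x) by 150 mm (local y), 4 mm thick; origin at the centre of its underside. The mallet's head stands about 50 mm from its centre along local +x at the start.
- pot: Bystander: square black nursery pot, 110 mm wide and 120 mm high, loose; origin under its centre.
- pot_b: Bystander: two nested square black pots, 110 mm wide and 134 mm high, loose; origin under the centre.
- jar: Bystander: glass jar with cap, 68 mm across and 90 mm high, loose; origin under its centre.
- spare: Bystander: spare white plastic connector, 60 mm block 45 mm high, loose; origin under its centre.
Mind the look-alikes: they are no part of the job. There is more than one size of the mallet; the one meant has the size given above.

How it is judged:
By the outcome, as a careful person would: the job done as asked, in the order asked, and still so for the second after the job is handed in, with the robot touching nothing.
It also fails if it takes over 42 s, if anything falls off the work surface, if the arm or the gripper's body presses on something with over 40 N, if the wrist force passes 120 N, or if a joint passes its speed limit or range.

## Working session

There is one attempt and no reset: what is moved stays moved. The work goes in short steps, Python scripts to look and compute and a tool call to move; the robot and the scene stay as the last step left them, time stands still between calls to the robot, and variables do not carry over. Pictures are saved under pics/ and viewed, and the job is handed in when it is done.

Besides the shell and the picture viewer there is one more tool, called after "Call:" in YAML: its name, and indented under it one key for each argument. arm_command: Moves the arm, as the interface text tells. Its arguments: {"type":"object","properties":{"targets":{"type":"array","items":{"type":"array","items":{"type":"array","items":{"type":"number"}}}},"hand":{"type":"number"},"grip_force":{"type":"number"}},"required":["targets"]}

```bash
ls; mkdir -p pics; python3 - <<'E'
from bench import readout, vision, r
import cv2,json
s=readout.read_state(); print(s)
for n in ["scene","side","wrist"]:
    c=vision.camera(n); cv2.imwrite(f"pics/{n}0.png",c["pixels"]); print(n,{k:v for k,v in c.items() if k!="pixels"})
E
```

```text
pics
{'time': 0.0, 'joint_positions': array([-1.3046082 ,  0.33286515, -0.06471881,  1.46094289,  0.02161649,
        1.34992589, -0.0885478 ]), 'joint_vel': array([ 9.26916982e-04, -6.85777960e-04, -1.40479142e-05, -2.00164624e-03,
       -7.49299867e-04,  1.14602397e-03,  1.00152160e-03]), 'joint_torque': array([ 1.14723764e-03, -6.23262835e+01,  2.56051007e-02, -3.89884472e+01,
       -6.13094377e-02,  4.01148247e-02,  1.58159487e-04]), 'ee_pos': array([0.17788208, 0.59873679, 0.22175745]), 'eef_rot': array([ 0.56707133,  0.42245633, -0.42324086, -0.56641675]), 'ft_force': array([ 0.01633667, -0.11056181, -0.08947032]), 'torque': array([-0.02286567,  0.02130021,  0.03611098]), 'width': 0.08676329492168303}
scene {'fovy': 54.89387157337437, 'cx': 319.854464820503, 'cy': 199.5155910123013, 'R': array([[ 0.09810462,  0.99508274, -0.01363208],
       [ 0.85361408, -0.09118325, -0.51286316],
       [-0.51158429,  0.03867771, -0.85836213]]), 't': array([-0.05671273, -0.45931801,  1.57545622])}
side {'fovy': 56.583929300312995, 'cx': 318.9144198013101, 'cy': 199.10423074420638, 'R': array([[ 0.8310394 , -0.55598129, -0.01607274],
       [-0.41434767, -0.59954108, -0.68473827],
       [ 0.3710654 ,  0.57570418, -0.72861181]]), 't': array([-0.46174907,  0.32503573,  1.01475612])}
wrist {'fovy': 70.75826287506402, 'cx': 320.6440360133441, 'cy': 199.89083612875132, 'mount': array([[ 9.99999840e-01, -5.90519138e-05, -5.62788919e-04,
         1.76886657e-04],
       [ 5.31094837e-04, -2.45368913e-01,  9.69429634e-01,
        -1.61441468e-01],
       [-1.95337580e-04, -9.69429777e-01, -2.45368842e-01,
         6.73150493e-02],
       [ 0.00000000e+00,  0.00000000e+00,  0.00000000e+00,
         1.00000000e+00]])}
```

View pics/scene0.png

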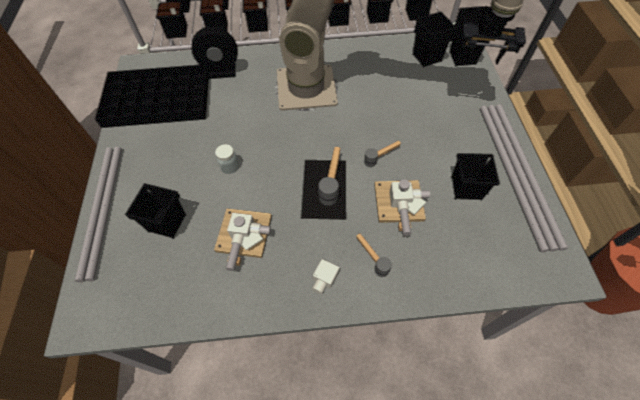

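View pics/side0.png

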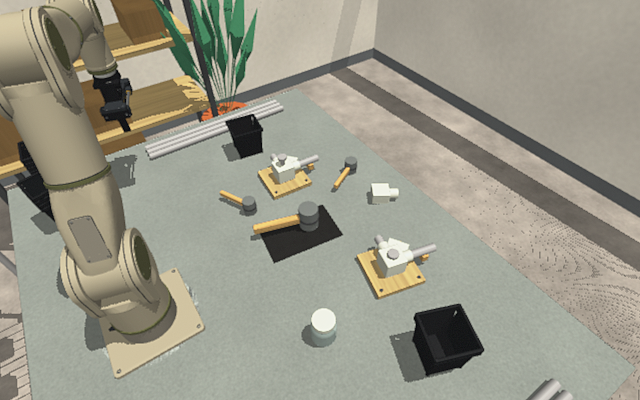

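View pics/wrist0.png

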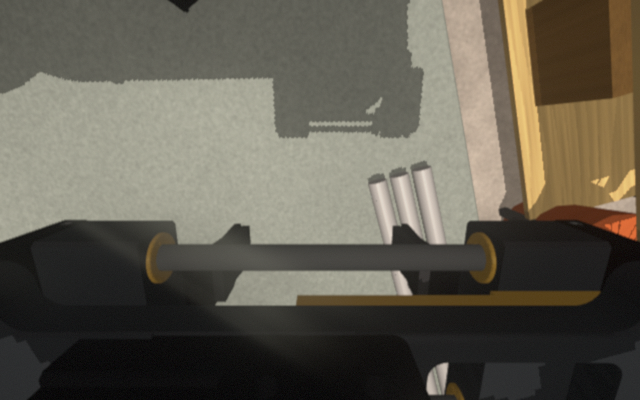

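Mallet candidates in the scene view are (328,190) on the black mat, and two smaller ones at (372,157) and (383,266). The corners are at (240,222) and (405,187). I'll enlarge crops of these.

```bash
python3 - <<'E'
import cv2,numpy as np
s=cv2.imread("pics/scene0.png"); d=cv2.imread("pics/side0.png")
def crop(im,x,y,w,h,k): return cv2.resize(im[y:y+h,x:x+w],None,fx=k,fy=k,interpolation=cv2.INTER_CUBIC)
a=crop(s,200,190,80,90,5);b=crop(s,365,160,80,90,5)
cv2.imwrite("pics/c1.png",np.hstack([a,b]))
a=crop(d,350,220,100,80,4);b=crop(d,250,140,100,80,4)
cv2.imwrite("pics/c2.png",np.hstack([a,b]))
a=crop(s,290,135,130,145,4)
cv2.imwrite("pics/c3.png",a)
cv2.imwrite("pics/c4.png",crop(d,210,140,180,130,4))
E
```

```text
(no output)
```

View pics/c1.png

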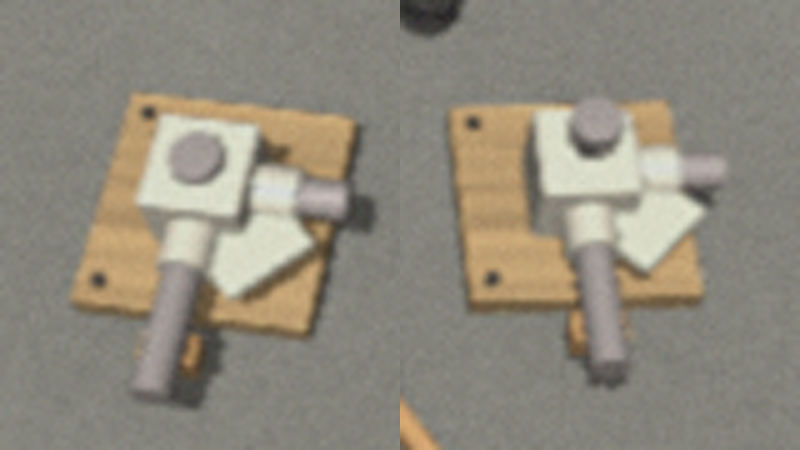

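View pics/c2.png

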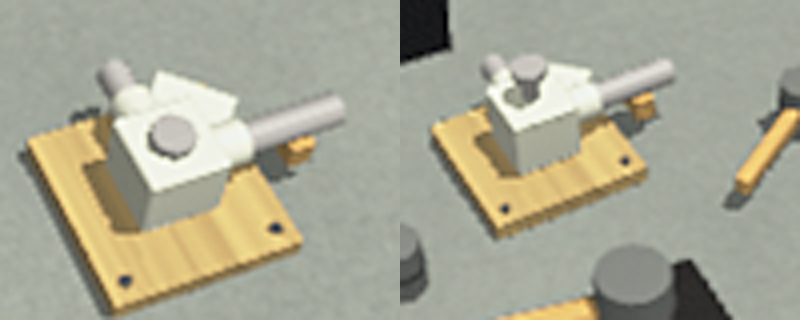

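View pics/c3.png

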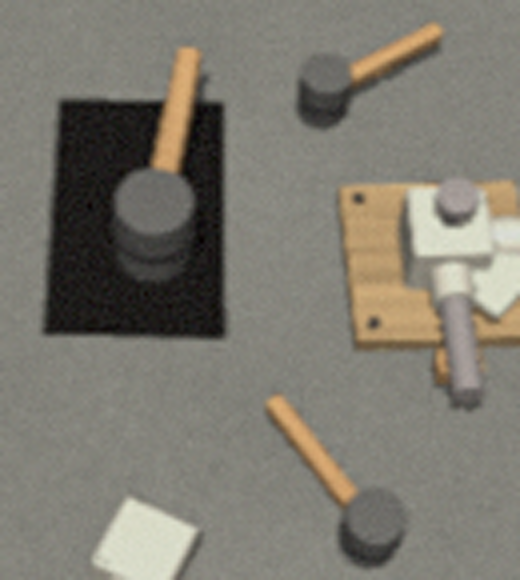

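View pics/c4.png

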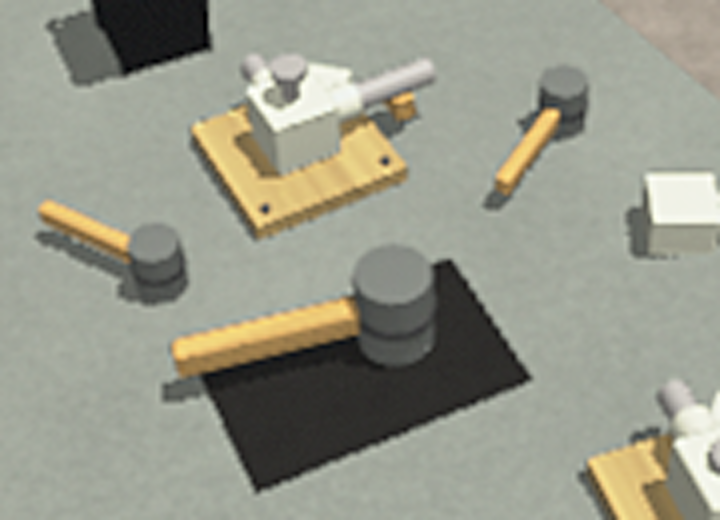

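The unfinished corner is the one at scene (404,184) and side (282,156): its stem shows above the hub. The other, at scene (240,222), is home. The mallet meant is the large one on the mat, scene (329,186); the other two are clearly smaller. Next I'll measure positions.

```bash
cat > h.py <<'E'
import numpy as np
from bench import vision
from scipy.optimize import least_squares
from scipy.spatial.transform import Rotation as Ro
def K(c):
    f=200/np.tan(np.radians(c["fovy"]/2)); return f
def proj(c,X,R=None,t=None):
    R=c["R"] if R is None else R; t=c["t"] if t is None else t
    p=R@np.asarray(X)+t; f=K(c); return np.array([c["cx"]+f*p[0]/p[2],c["cy"]+f*p[1]/p[2]])
def onz(c,uv,z,R=None,t=None):
    R=c["R"] if R is None else R; t=c["t"] if t is None else t
    f=K(c); d=R.T@np.array([(uv[0]-c["cx"])/f,(uv[1]-c["cy"])/f,1]); o=-R.T@t
    return o+d*(z-o[2])/d[2]
def wristRt(c,s):
    M=c["mount"]; T=np.eye(4); T[:3,:3]=Ro.from_quat(s["eef_rot"]).as_matrix(); T[:3,3]=s["ee_pos"]
    W=np.linalg.inv(T@M); return W[:3,:3],W[:3,3]
def tri(obs):
    A=[];b=[]
    def f(X): return np.concatenate([proj(c,X)-uv for c,uv in obs])
    r=least_squares(f,[.5,0,.1]); return r.x,np.abs(r.fun).max()
E
python3 - <<'E'
from h import *
S=vision.camera("scene");D=vision.camera("side")
C=lambda k,ox,oy:(lambda x,y:np.array([ox+(x+.5)/k-.5,oy+(y+.5)/k-.5]))
s3=C(4,290,135);d4=C(4,210,140);s1=C(5,365,160);s1L=C(5,200,190);d2=C(4,250,140);d2L=C(4,350,220)
pr=lambda n,x:print(n,np.round(x,4))
pr("head S",onz(S,s3(155,203),.084));pr("head D",onz(D,d4(394,277),.084));print(tri([(S,s3(155,203)),(D,d4(394,277))]))
pr("hend S",onz(S,s3(189,50),.058));pr("hend D",onz(D,d4(177,343),.058))
for p in [(60,100),(223,102),(224,336),(45,332)]: pr("mat",onz(S,s3(*p),.004))
for p in [(450,262),(530,380),(257,492)]: pr("matD",onz(D,d4(*p),.004))
print("peg",tri([(S,s1(197,122)),(D,d2(128,65))]))
pr("pegS",onz(S,s1(197,122),.113));pr("pegD",onz(D,d2(128,65),.113))
for p in [(49,107),(268,100),(303,298),(71,308)]: pr("board",onz(S,s1(*p),.02))
pr("tubeend",onz(S,s1(209,362),.05))
print("donepeg",tri([(S,s1L(196,157)),(D,d2L(172,137))]))
pr("small1",onz(S,s3(326,78),.05));pr("small1h",onz(S,s3(437,32),.04));pr("small2",onz(S,s3(373,517),.05));pr("small2h",onz(S,s3(275,402),.04))
pr("jar",onz(S,(226,152),.09)); pr("spare",onz(S,(326,270),.045)); pr("potR",onz(S,(474,162),.12))
# cameras
E
```

```text
head S [0.5391 0.0323 0.084 ]
head D [0.5339 0.026  0.084 ]
(array([0.53620252, 0.03182247, 0.07808983]), np.float64(0.3060291996383171))
hend S [0.3679 0.0811 0.058 ]
hend D [0.3692 0.0842 0.058 ]
mat [ 0.3691 -0.0343  0.004 ]
mat [0.3871 0.1107 0.004 ]
mat [0.6221 0.0802 0.004 ]
mat [ 0.603  -0.0649  0.004 ]
matD [0.6192 0.0749 0.004 ]
matD [ 0.6002 -0.0678  0.004 ]
matD [ 0.3666 -0.037   0.004 ]
peg (array([0.57807741, 0.26365367, 0.11404043]), np.float64(0.1421159123558482))
pegS [0.5778 0.2636 0.113 ]
pegD [0.5785 0.2655 0.113 ]
board [0.497 0.195 0.02 ]
board [0.5074 0.344  0.02  ]
board [0.6594 0.3315 0.02  ]
board [0.6509 0.1827 0.02  ]
tubeend [0.7117 0.2536 0.05  ]
donepeg (array([ 0.63812747, -0.25180926,  0.08409268]), np.float64(0.05561491669897123))
small1 [0.405  0.1961 0.05  ]
small1h [0.3576 0.3048 0.04  ]
small2 [0.8061 0.1635 0.05  ]
small2h [0.7021 0.1076 0.04  ]
jar [ 0.3732 -0.296   0.09  ]
spare [ 0.8058 -0.0038  0.045 ]
potR [0.5238 0.4993 0.12  ]
```

```bash
cat >> h.py <<'E'
def plan(p,q_or_x,s):
    """delta from current pose to target p, with tool y down & x along given horizontal dir"""
    R0=Ro.from_quat(s["eef_rot"]).as_matrix()
    x=np.array([q_or_x[0],q_or_x[1],0]);x/=np.linalg.norm(x);y=np.array([0,0,-1.]);z=np.cross(x,y)
    R1=np.c_[x,y,z]
    d=R0.T@(np.array(p)-s["ee_pos"]); rv=np.degrees(Ro.from_matrix(R0.T@R1).as_rotvec())
    d1=R1.T@(np.array(p)-s["ee_pos"])
    return np.round(d*1000,1),np.round(rv,2),np.round(d1*1000,1)
E
python3 - <<'E'
from h import *; from bench import readout
s=readout.read_state(); print(np.round(Ro.from_quat(s["eef_rot"]).as_matrix(),3))
for sg in (1,-1):
  print(plan((.478,.048,.2),(sg*.294,sg*.956),s))
E
```

```text
[[ 0.285 -0.    -0.959]
 [ 0.959 -0.001  0.285]
 [-0.001 -1.    -0.   ]]
(array([-442.7,   22.5, -444.5]), array([ 0.  ,  0.55, -0.04]), array([-438.4,   22.2, -448.7]))
(array([-442.7,   22.5, -444.5]), array([-6.0000e-02, -1.7945e+02, -0.0000e+00]), array([438.4,  22.2, 448.7]))
```

Call:
arm_command:
  targets:
    - [[-0.015, 0, -0.015, 0, 0, 0], [-0.027, 0, -0.027, 0, 0, 0], [-0.028, 0, -0.028, 0, 0, 0], [-0.028, 0, -0.028, 0, 0, 0], [-0.028, 0, -0.028, 0, 0, 0], [-0.028, 0, -0.028, 0, 0, 0], [-0.028, 0, -0.028, 0, 0, 0], [-0.028, 0, -0.028, 0, 0, 0], [-0.028, 0, -0.028, 0, 0, 0], [-0.028, 0, -0.028, 0, 0, 0], [-0.028, 0, -0.028, 0, 0, 0], [-0.028, 0, -0.028, 0, 0, 0]]
  hand: 1.0

```text
time: 1.25
ee_pos: [0.3955, 0.1969, 0.2227]
eef_rot: [-0.567, -0.423, 0.423, 0.567]
ft_force: [1.1, -0.3, -0.2]
width: 0.0872
```

Call:
arm_command:
  targets:
    - [[-0.028, 0.005, -0.028, 0, 0, 0], [-0.028, 0.005, -0.028, 0, 0, 0], [-0.028, 0.005, -0.028, 0, 0, 0], [-0.024, 0.005, -0.025, 0, 0, 0], [-0.012, 0.002, -0.013, 0, 0, 0], [0, 0, 0, 0, 0, 0], [0, 0, 0, 0, 0, 0]]

```text
time: 1.83
ee_pos: [0.4777, 0.0483, 0.2004]
eef_rot: [-0.567, -0.422, 0.422, 0.567]
ft_force: [0.2, 0.9, 0.2]
width: 0.087
```

```bash
python3 - <<'E'
from h import *; from bench import readout
import cv2
s=readout.read_state(); c=vision.camera("wrist"); cv2.imwrite("pics/w1.png",c["pixels"])
print(s["time"],s["ee_pos"],s["joint_positions"]); print(plan((.478,.048,.2),(.294,.956),s))
R,t=wristRt(c,s)
for X in [(.537,.03,.084),(.368,.082,.058),(.478,.048,.058)]: print(proj(c,X,R,t))
E
```

```text
1.8333 [0.47774505 0.04831812 0.2003716 ] [-0.68496364  0.00794807  0.49679975  1.88484088 -0.00397755  1.25021302
  1.09293418]
(array([-0.2,  0.4, -0.3]), array([-0.02,  0.42, -0.01]), array([-0.2,  0.4, -0.3]))
[320.15114849 253.46394671]
[321.43503592  79.9063166 ]
[320.46280902 191.82457075]
```

View pics/w1.png

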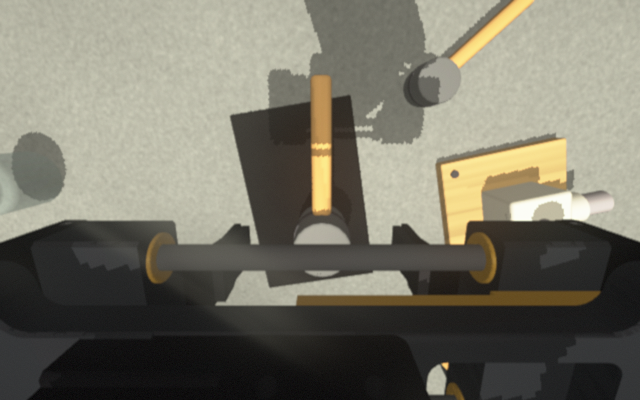

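The handle is centred between the fingers (column 321, its end at row 76, head at row about 249), which agrees with the fit. Next I descend and grip.

Call:
arm_command:
  targets:
    - [[0, 0.015, 0, 0, 0, 0], [0, 0.028, 0, 0, 0, 0], [0, 0.03, 0, 0, 0, 0], [0, 0.03, 0, 0, 0, 0], [0, 0.028, 0, 0, 0, 0], [0, 0.02, 0, 0, 0, 0], [0, 0.014, 0, 0, 0, 0], [0, 0.008, 0, 0, 0, 0], [0, 0, 0, 0, 0, 0], [0, 0, 0, 0, 0, 0]]

```text
time: 2.72
ee_pos: [0.4777, 0.0498, 0.0279]
eef_rot: [-0.566, -0.423, 0.423, 0.567]
ft_force: [0.0, 0.3, -0.7]
width: 0.087
```

Call:
arm_command:
  targets:
    - [[0, 0, 0, 0, 0, 0], [0, 0, 0, 0, 0, 0], [0, 0, 0, 0, 0, 0], [0, 0, 0, 0, 0, 0], [0, 0, 0, 0, 0, 0], [0, 0, 0, 0, 0, 0], [0, 0, 0, 0, 0, 0], [0, 0, 0, 0, 0, 0], [0, 0, 0, 0, 0, 0], [0, 0, 0, 0, 0, 0]]
  hand: 0
  grip_force: 55

```text
time: 3.55
ee_pos: [0.4777, 0.049, 0.0275]
eef_rot: [-0.567, -0.423, 0.423, 0.567]
ft_force: [0.2, 0.1, -0.8]
width: 0.0285
```

Call:
arm_command:
  targets:
    - [[0, 0, 0, 0, 0, 0], [0, 0, 0, 0, 0, 0], [0, 0, 0, 0, 0, 0], [0, 0, 0, 0, 0, 0], [0, 0, 0, 0, 0, 0]]

```text
time: 3.97
ee_pos: [0.4777, 0.049, 0.0275]
eef_rot: [-0.567, -0.423, 0.423, 0.567]
ft_force: [0.3, -0.7, -0.3]
width: 0.0219
```

```bash
python3 - <<'E'
from h import *; from bench import readout
import cv2
s=readout.read_state(); c=vision.camera("side"); im=c["pixels"]
cv2.imwrite("pics/d2.png",cv2.resize(im[100:280,180:400],None,fx=3,fy=3,interpolation=cv2.INTER_CUBIC)); print(s["width"],s["ft_force"],s["torque"])
E
```

```text
0.021938782902669794 [ 0.2651192  -0.66685392 -0.34161146] [ 0.02367471 -0.0749667   0.06881591]
```

View pics/d2.png

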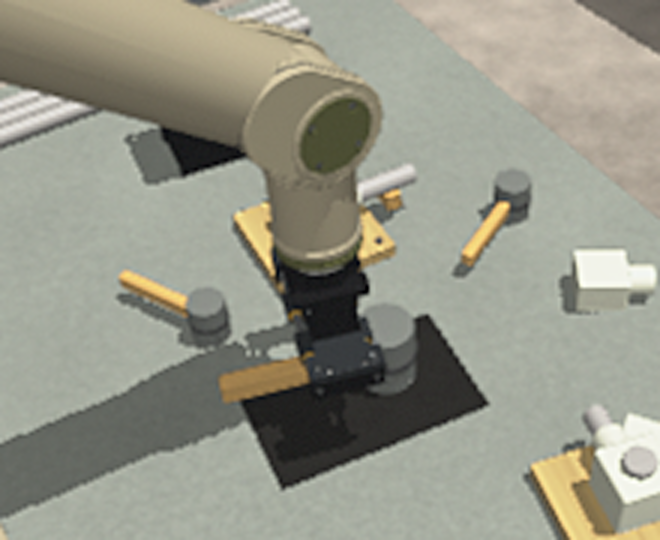

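Gripped at 21.9 mm, which matches the 22 mm handle. Lifting.

Call:
arm_command:
  targets:
    - [[0, -0.004, 0, 0, 0, 0], [0, -0.01, 0, 0, 0, 0], [0, -0.016, 0, 0, 0, 0], [0, -0.02, 0, 0, 0, 0], [0, -0.022, 0, 0, 0, 0], [0, -0.022, 0, 0, 0, 0], [0, -0.02, 0, 0, 0, 0], [0, -0.014, 0, 0, 0, 0], [0, -0.008, 0, 0, 0, 0], [0, -0.004, 0, 0, 0, 0], [0, 0, 0, 0, 0, 0], [0, 0, 0, 0, 0, 0]]
  grip_force: 60

```text
time: 5.02
ee_pos: [0.4773, 0.0489, 0.1669]
eef_rot: [-0.567, -0.423, 0.423, 0.567]
ft_force: [-0.4, 1.0, -4.4]
width: 0.0214
```

```bash
python3 - <<'E'
from h import *; from bench import readout
import cv2
s=readout.read_state(); 
ims=[]
for n,(x,y) in {"scene":(270,110),"side":(200,80)}.items():
    c=vision.camera(n); ims.append(cv2.resize(c["pixels"][y:y+130,x:x+130],None,fx=3,fy=3,interpolation=cv2.INTER_CUBIC))
    X=s["ee_pos"]
    ax=np.array([.956,-.294,0])
    for nm,P in (("head top",X+[0,0,.057]+.059*ax),("hend",X+[0,0,.031]-.121*ax)): print(n,nm,(proj(c,P)-[x,y])*3)
cv2.imwrite("pics/l1.png",np.hstack(ims))
c=vision.camera("wrist");cv2.imwrite("pics/w2.png",c["pixels"])
print(s["width"],s["ft_force"],s["torque"],s["ee_pos"])
E
```

```text
scene head top [174.50802688 142.28613892]
scene hend [206.32273063  23.2631262 ]
side head top [315.62574555 285.96902589]
side hend [133.03714323 345.7078871 ]
0.02135400684186599 [-0.35372911  1.01081946 -4.39399194] [ 0.10263245  0.11144124 -0.02870992] [0.47727588 0.0489099  0.16691855]
```

View pics/l1.png

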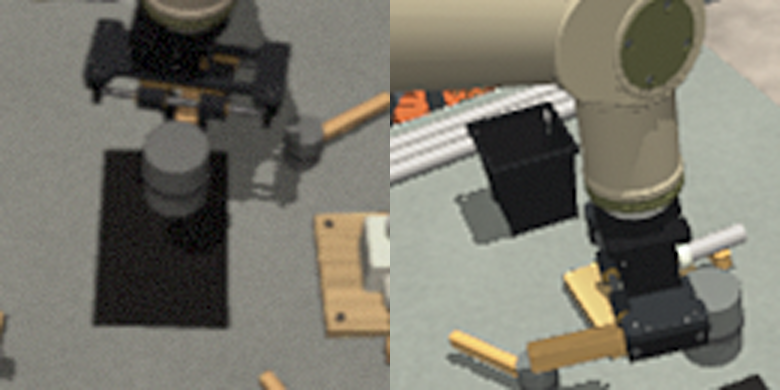

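View pics/w2.png

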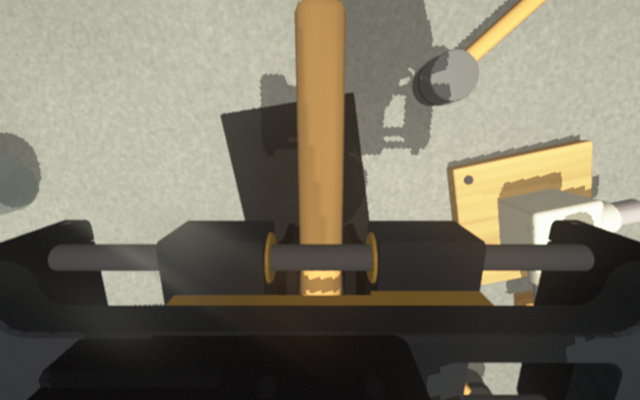

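```bash
python3 - <<'E'
from h import *; from bench import readout
s=readout.read_state(); c=vision.camera("wrist"); R,t=wristRt(c,s)
ax=Ro.from_quat(s["eef_rot"]).as_matrix()[:,2]; print(ax)
X=s["ee_pos"]; G=X+[0,0,.0165]
for th in (-5,0,5):
    a=np.radians(th); u=ax*np.cos(a)-np.array([0,0,1])*np.sin(a)  # droop
    n=ax*np.sin(a)+np.array([0,0,1])*np.cos(a)
    s_=1 if ax[0]>0 else -1
    for L in (.118,.121,.124): print(th,L,proj(c,G-s_*u*L+n*.014,R,t),proj(c,G-s_*u*L-n*.014,R,t))
# rough limits
print(plan((.578-.059*.956+.008*.956,.264+.059*.294-.008*.294,X[2]),(.294,.956),s))
E
```

```text
[-0.95856982  0.28485464  0.00131812]
-5 0.118 [320.20459724  -7.19804866] [320.38571965  14.81979196]
-5 0.121 [320.19772981 -16.83705927] [320.38161507   7.30193299]
-5 0.124 [320.1907308  -26.66076722] [320.37744791  -0.33054559]
0 0.118 [ 3.20279758e+02 -1.16850316e-01] [320.43687302  24.63466237]
0 0.121 [320.2759444   -8.61170438] [320.43461504  17.90607433]
0 0.124 [320.27208108 -17.21721478] [320.43233335  11.10681645]
5 0.118 [320.34494798   8.29637943] [320.48128732  34.91923983]
5 0.121 [320.34338895   0.82038605] [320.48044457  28.89195163]
5 0.124 [320.3418178   -6.71375227] [320.47959647  22.82636837]
(array([ 2.354e+02, -2.000e-01,  1.560e+01]), array([-0.08,  0.54, -0.06]), array([235.3,   0. ,  17.9]))
```

The mallet is held level with no visible droop. Carrying it over to above the proud peg.

Call:
arm_command:
  targets:
    - [[0.008, 0, 0.001, 0, 0, 0], [0.018, 0, 0.001, 0, 0, 0], [0.026, 0, 0.002, 0, 0, 0], [0.03, 0, 0.003, 0, 0, 0], [0.032, 0, 0.003, 0, 0, 0], [0.032, 0, 0.002, 0, 0, 0], [0.03, 0, 0.002, 0, 0, 0], [0.026, 0, 0.002, 0, 0, 0], [0.019, 0, 0.001, 0, 0, 0], [0.01, 0, 0.001, 0, 0, 0], [0.004, 0, 0, 0, 0, 0], [0, 0, 0, 0, 0, 0]]

```text
time: 6.22
ee_pos: [0.5272, 0.2797, 0.1671]
eef_rot: [0.567, 0.423, -0.423, -0.567]
ft_force: [-0.5, -0.4, -3.4]
width: 0.0213
```

Call:
arm_command:
  targets:
    - [[0, 0, 0, 0, 0, 0], [0, 0, 0, 0, 0, 0]]

```text
time: 6.38
ee_pos: [0.5276, 0.2778, 0.1677]
eef_rot: [0.567, 0.422, -0.422, -0.567]
ft_force: [0.7, 0.9, -3.7]
width: 0.0215
```

```bash
python3 - <<'E'
from h import *; from bench import readout
import cv2
s=readout.read_state(); 
ims=[]
for n,(x,y) in {"scene":(340,110),"side":(220,80)}.items():
    c=vision.camera(n); ims.append(cv2.resize(c["pixels"][y:y+130,x:x+130],None,fx=3,fy=3,interpolation=cv2.INTER_CUBIC))
    X=s["ee_pos"]
    ax=np.array([.956,-.294,0])
    for nm,P in (("head top",X+[0,0,.057]+.059*ax),("head bot",X+[0,0,-.023]+.059*ax)): print(n,nm,(proj(c,P)-[x,y])*3)
cv2.imwrite("pics/l2.png",np.hstack(ims))
print(s["time"],s["width"],s["ft_force"],s["torque"],s["ee_pos"])
E
```

```text
scene head top [210.59673472 163.21022222]
scene head bot [195.67157326 210.20046902]
side head top [182.50253633 149.59495664]
side head bot [188.84447584 206.93824901]
6.3833 0.021503121884012877 [ 0.69514797  0.88106097 -3.67960661] [ 0.02195728  0.19234534 -0.00686507] [0.52762131 0.27776085 0.16765458]
```

View pics/l2.png

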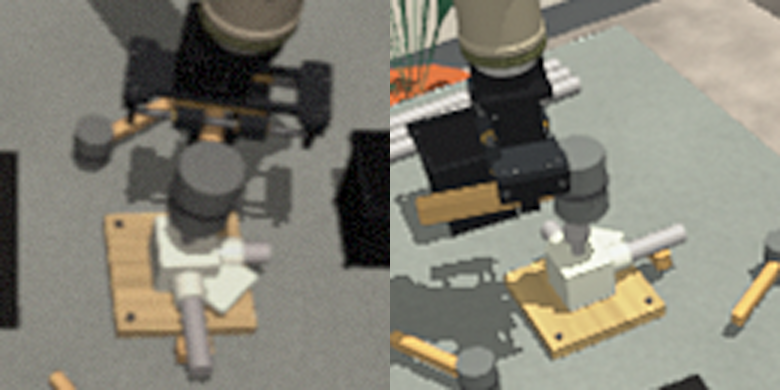

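Call:
arm_command:
  targets:
    - [[0, 0.008, 0, 0, 0, 0], [0, 0.01, 0, 0, 0, 0], [0, 0.006, 0, 0, 0, 0], [0, 0.003, 0, 0, 0, 0], [0, 0.003, 0, 0, 0, 0], [0, 0.003, 0, 0, 0, 0], [0, 0.002, 0, 0, 0, 0], [0, 0.002, 0, 0, 0, 0], [0, 0, 0, 0, 0, 0]]

```text
time: 7.23
ee_pos: [0.5275, 0.2794, 0.1305]
eef_rot: [0.567, 0.423, -0.423, -0.567]
ft_force: [-1.1, -1.2, -0.2]
width: 0.0215
```

Call:
arm_command:
  targets:
    - [[0, 0.002, 0, 0, 0, 0], [0, 0.002, 0, 0, 0, 0], [0, 0.002, 0, 0, 0, 0], [0, 0.002, 0, 0, 0, 0]]

```text
time: 7.57
ee_pos: [0.5276, 0.2795, 0.1226]
eef_rot: [-0.567, -0.423, 0.423, 0.567]
ft_force: [-2.7, -1.7, 5.8]
width: 0.0219
```

```bash
cat > look.py <<'E'
import sys
from h import *; from bench import readout
import cv2
s=readout.read_state(); ims=[]
for n,(x,y) in {"scene":(340,110),"side":(220,80)}.items():
    c=vision.camera(n); ims.append(cv2.resize(c["pixels"][y:y+130,x:x+130],None,fx=3,fy=3,interpolation=cv2.INTER_CUBIC))
cv2.imwrite(sys.argv[1],np.hstack(ims))
print(s["time"],s["width"],np.round(s["ft_force"],1),np.round(s["torque"],2),np.round(s["ee_pos"],4))
E
python3 look.py pics/l3.png
```

```text
7.5667 0.02187320124680393 [-2.7 -1.7  5.8] [-0.4   0.66 -0.12] [0.5276 0.2795 0.1226]
```

View pics/l3.png

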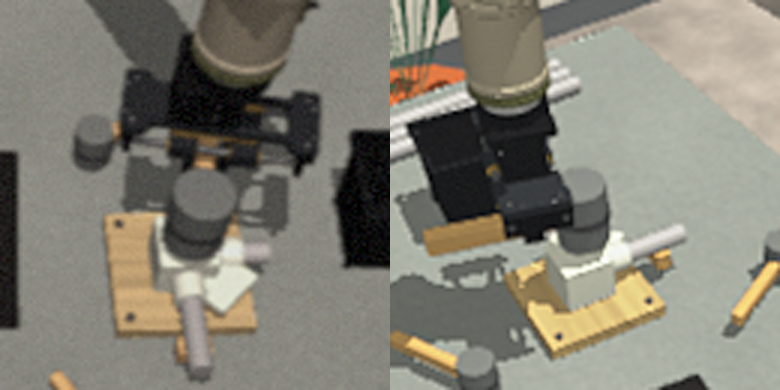

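Call:
arm_command:
  targets:
    - [[0, 0.002, 0, 0, 0, 0], [0, 0.002, 0, 0, 0, 0], [0, 0.002, 0, 0, 0, 0], [0, 0.0015, 0, 0, 0, 0], [0, 0, 0, 0, 0, 0]]

```text
time: 8.08
ee_pos: [0.5276, 0.2794, 0.115]
eef_rot: [0.567, 0.423, -0.423, -0.567]
ft_force: [-2.0, -1.0, 3.6]
width: 0.0216
```

Call:
arm_command:
  targets:
    - [[0, 0.001, 0, 0, 0, 0], [0, 0.001, 0, 0, 0, 0], [0, 0, 0, 0, 0, 0]]

```text
time: 8.33
ee_pos: [0.5275, 0.2795, 0.1133]
eef_rot: [-0.567, -0.423, 0.423, 0.567]
ft_force: [-3.2, -1.8, 6.6]
width: 0.0215
```

```bash
python3 look.py pics/l4.png
```

```text
8.3333 0.02150276670742114 [-3.2 -1.8  6.6] [-0.5   0.64 -0.1 ] [0.5275 0.2795 0.1133]
```

View pics/l4.png

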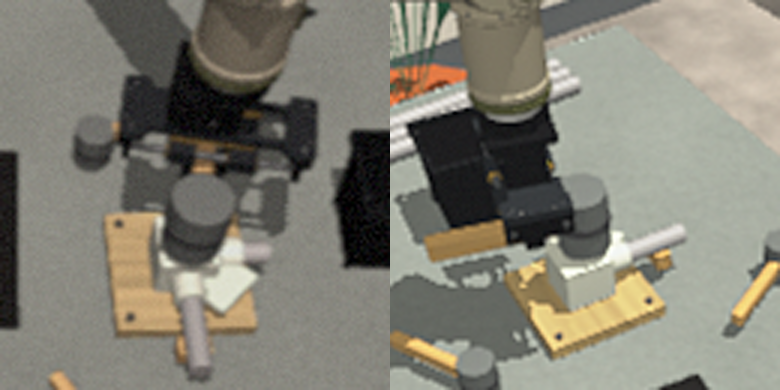

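Call:
arm_command:
  targets:
    - [[0, 0.001, 0, 0, 0, 0], [0, 0.001, 0, 0, 0, 0], [0, 0, 0, 0, 0, 0]]

```text
time: 8.68
ee_pos: [0.5274, 0.2798, 0.1129]
eef_rot: [-0.566, -0.423, 0.423, 0.567]
ft_force: [-11.0, -3.7, 19.9]
width: 0.0213
```

Call:
arm_command:
  targets:
    - [[0, 0.001, 0, 0, 0, 0], [0, 0.001, 0, 0, 0, 0], [0, 0, 0, 0, 0, 0]]

```text
time: 8.93
ee_pos: [0.5269, 0.2804, 0.1115]
eef_rot: [-0.566, -0.423, 0.423, 0.567]
ft_force: [-15.1, -3.6, 27.8]
width: 0.0212
```

```bash
python3 look.py pics/l5.png; python3 - <<'E'
from bench import vision
import cv2
cv2.imwrite("pics/w5.png",vision.camera("wrist")["pixels"])
im=vision.camera("side")["pixels"]
cv2.imwrite("pics/l5b.png",cv2.resize(im[125:195,240:330],None,fx=8,fy=8,interpolation=cv2.INTER_CUBIC))
E
```

```text
8.9333 0.021237520477831194 [-15.1  -3.6  27.8] [-1.24  2.97 -0.29] [0.5269 0.2804 0.1115]
```

View pics/l5b.png

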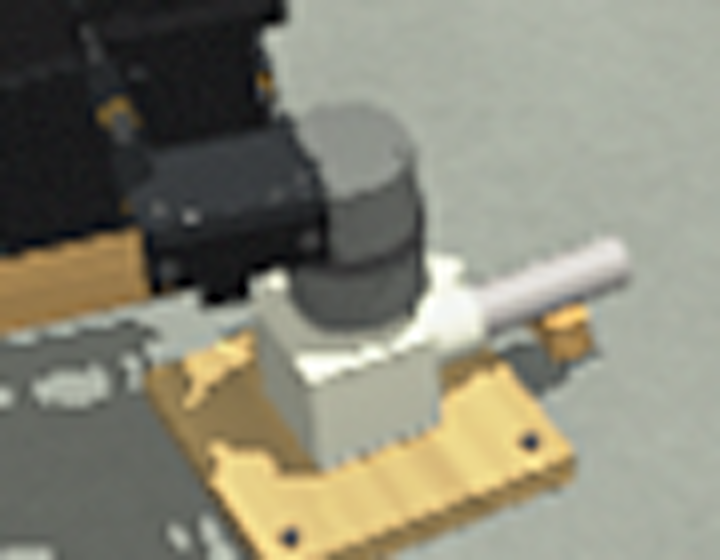

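View pics/w5.png

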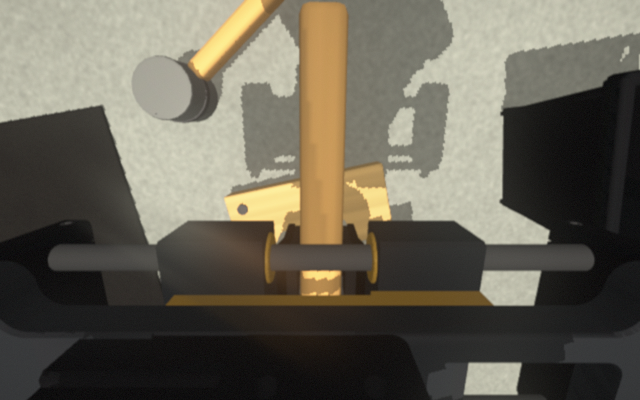

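The force jumped to about 30 N at TCP z = 0.113, which is the height expected for home. Lifting off to check the peg.

Call:
arm_command:
  targets:
    - [[0, -0.003, 0, 0, 0, 0], [0, -0.008, 0, 0, 0, 0], [0, -0.014, 0, 0, 0, 0], [0, -0.016, 0, 0, 0, 0], [0, -0.014, 0, 0, 0, 0], [0, -0.008, 0, 0, 0, 0], [0, -0.003, 0, 0, 0, 0], [0, 0, 0, 0, 0, 0], [0, 0, 0, 0, 0, 0]]

```text
time: 9.88
ee_pos: [0.527, 0.2793, 0.1741]
eef_rot: [-0.567, -0.423, 0.423, 0.567]
ft_force: [-0.1, 0.3, -3.6]
width: 0.0208
```

```bash
python3 look.py pics/l6.png; python3 - <<'E'
from bench import vision
import cv2
im=vision.camera("side")["pixels"]
cv2.imwrite("pics/l6b.png",cv2.resize(im[115:195,240:330],None,fx=7,fy=7,interpolation=cv2.INTER_CUBIC))
cv2.imwrite("pics/w6.png",vision.camera("wrist")["pixels"])
E
```

```text
9.8833 0.020787060411673053 [-0.1  0.3 -3.6] [0.07 0.11 0.03] [0.527  0.2793 0.1741]
```

View pics/l6.png

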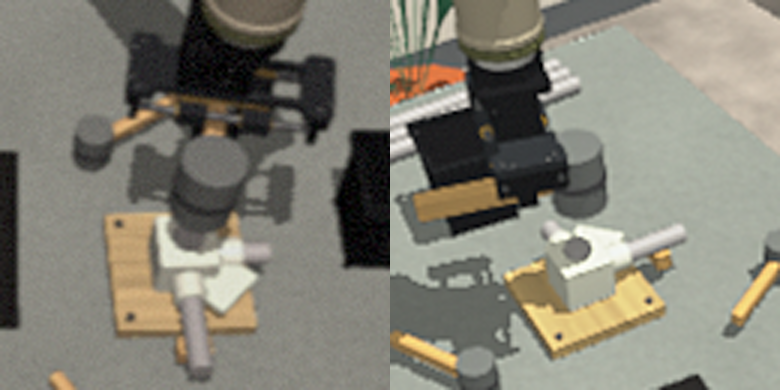

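View pics/l6b.png

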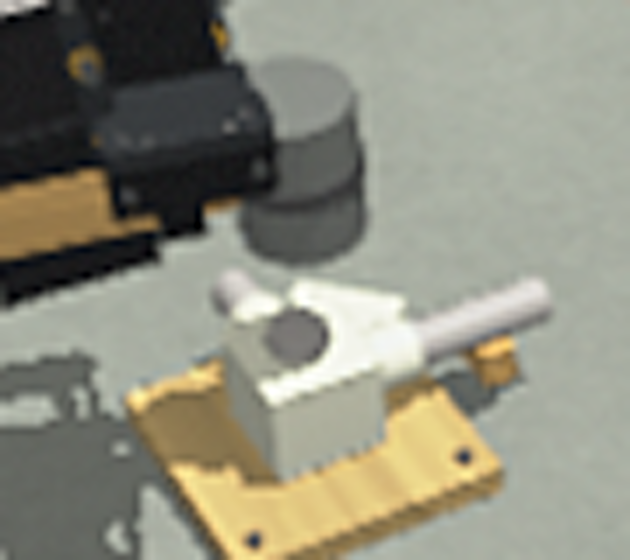

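View pics/w6.png

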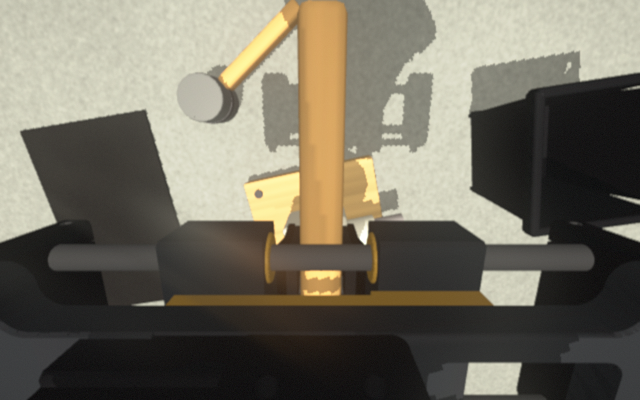

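```bash
python3 - <<'E'
from h import *; from bench import readout
s=readout.read_state(); D=vision.camera("side")
for z in (.088,.09,.092,.095): print(z,(proj(D,(.578,.2645,z))-[240,115]+.5)*7-.5)
print(plan((.4777,.049,.1741),(.285,.9586),s))
E
```

```text
0.088 [298.97567708 328.5658657 ]
0.09 [298.62818314 325.5676555 ]
0.092 [298.27991873 322.56279768]
0.095 [297.75607189 318.04299821]
(array([-234.7,    0.3,  -18.3]), array([-0.04,  0.01, -0.05]), array([-2.347e+02,  1.000e-01, -1.830e+01]))
```

The peg sits at home height: its image bias matches that of the finished peg. Returning the mallet.

Call:
arm_command:
  targets:
    - [[-0.008, 0, -0.001, 0, 0, 0], [-0.018, 0, -0.001, 0, 0, 0], [-0.026, 0, -0.002, 0, 0, 0], [-0.03, 0, -0.003, 0, 0, 0], [-0.032, 0, -0.003, 0, 0, 0], [-0.032, 0, -0.002, 0, 0, 0], [-0.03, 0, -0.002, 0, 0, 0], [-0.026, 0, -0.002, 0, 0, 0], [-0.019, 0, -0.001, 0, 0, 0], [-0.01, 0, -0.001, 0, 0, 0], [-0.004, 0, 0, 0, 0, 0], [0, 0, 0, 0, 0, 0]]

```text
time: 11.13
ee_pos: [0.4777, 0.0487, 0.1751]
eef_rot: [-0.567, -0.423, 0.422, 0.567]
ft_force: [0.0, 0.4, -3.4]
width: 0.0216
```

Call:
arm_command:
  targets:
    - [[0, 0.006, 0, 0, 0, 0], [0, 0.014, 0, 0, 0, 0], [0, 0.02, 0, 0, 0, 0], [0, 0.024, 0, 0, 0, 0], [0, 0.024, 0, 0, 0, 0], [0, 0.02, 0, 0, 0, 0], [0, 0.014, 0, 0, 0, 0], [0, 0.008, 0, 0, 0, 0], [0, 0.004, 0, 0, 0, 0], [0, 0.002, 0, 0, 0, 0], [0, 0, 0, 0, 0, 0], [0, 0, 0, 0, 0, 0]]

```text
time: 12.13
ee_pos: [0.4783, 0.0493, 0.0397]
eef_rot: [0.567, 0.423, -0.422, -0.567]
ft_force: [0.4, -0.2, -2.5]
width: 0.0218
```

```bash
python3 - <<'E'
from h import *; from bench import readout
import cv2
s=readout.read_state();print(s["time"],s["ft_force"],s["ee_pos"],s["width"])
ims=[]
for n,(x,y) in {"scene":(270,110),"side":(230,160)}.items():
    c=vision.camera(n); ims.append(cv2.resize(c["pixels"][y:y+130,x:x+130],None,fx=3,fy=3,interpolation=cv2.INTER_CUBIC))
cv2.imwrite("pics/l7.png",np.hstack(ims))
E
```

```text
12.1333 [ 0.3522329  -0.16734772 -2.48524597] [0.47832818 0.04932917 0.03969303] 0.021753912959746012
```

View pics/l7.png

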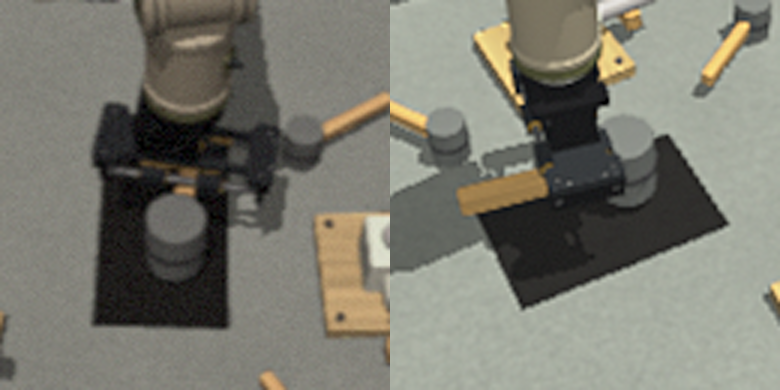

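12 mm left to go. Lowering gently.

Call:
arm_command:
  targets:
    - [[0, 0.004, 0, 0, 0, 0], [0, 0.003, 0, 0, 0, 0], [0, 0.002, 0, 0, 0, 0], [0, 0.001, 0, 0, 0, 0], [0, 0.001, 0, 0, 0, 0], [0, 0, 0, 0, 0, 0]]

```text
time: 12.73
ee_pos: [0.4776, 0.0489, 0.0278]
eef_rot: [-0.567, -0.423, 0.423, 0.567]
ft_force: [0.2, 0.8, -3.5]
width: 0.0216
```

Call:
arm_command:
  targets:
    - [[0, 0.001, 0, 0, 0, 0], [0, 0, 0, 0, 0, 0]]

```text
time: 12.9
ee_pos: [0.4777, 0.049, 0.027]
eef_rot: [-0.567, -0.423, 0.423, 0.567]
ft_force: [-0.4, -0.2, -3.9]
width: 0.0214
```

Not touching yet, so I'll lower in half-millimetre steps.

Call:
arm_command:
  targets:
    - [[0, 0.0005, 0, 0, 0, 0], [0, 0.0005, 0, 0, 0, 0], [0, 0, 0, 0, 0, 0]]

```text
time: 13.15
ee_pos: [0.4777, 0.0491, 0.0265]
eef_rot: [-0.567, -0.423, 0.423, 0.567]
ft_force: [-4.4, -0.4, 6.3]
width: 0.0215
```

Call:
arm_command:
  targets:
    - [[0, 0.0005, 0, 0, 0, 0], [0, 0.0005, 0, 0, 0, 0], [0, 0, 0, 0, 0, 0]]

```text
time: 13.4
ee_pos: [0.4776, 0.0492, 0.0263]
eef_rot: [-0.566, -0.423, 0.423, 0.567]
ft_force: [-11.3, -0.2, 19.2]
width: 0.0217
```

Call:
arm_command:
  targets:
    - [[0, -0.001, 0, 0, 0, 0], [0, 0, 0, 0, 0, 0]]

```text
time: 13.57
ee_pos: [0.4779, 0.049, 0.0265]
eef_rot: [-0.567, -0.423, 0.423, 0.567]
ft_force: [-3.4, -1.1, 6.7]
width: 0.0211
```

Call:
arm_command:
  targets:
    - [[0, 0, 0, 0, 0, 0], [0, 0, 0, 0, 0, 0], [0, 0, 0, 0, 0, 0], [0, 0, 0, 0, 0, 0], [0, 0, 0, 0, 0, 0], [0, 0, 0, 0, 0, 0], [0, 0, 0, 0, 0, 0], [0, 0, 0, 0, 0, 0], [0, 0, 0, 0, 0, 0], [0, 0, 0, 0, 0, 0], [0, 0, 0, 0, 0, 0]]
  hand: 0.9

```text
time: 14.48
ee_pos: [0.4777, 0.049, 0.026]
eef_rot: [-0.567, -0.423, 0.423, 0.567]
ft_force: [-0.6, -0.6, 1.5]
width: 0.0771
```

Call:
arm_command:
  targets:
    - [[0, -0.006, 0, 0, 0, 0], [0, -0.012, 0, 0, 0, 0], [0, -0.02, 0, 0, 0, 0], [0, -0.025, 0, 0, 0, 0], [0, -0.03, 0, 0, 0, 0], [0, -0.03, 0, 0, 0, 0], [0, -0.03, 0, 0, 0, 0], [0, -0.025, 0, 0, 0, 0], [0, -0.015, 0, 0, 0, 0], [0, -0.007, 0, 0, 0, 0], [0, 0, 0, 0, 0, 0]]

```text
time: 15.4
ee_pos: [0.4784, 0.0491, 0.2275]
eef_rot: [0.567, 0.424, -0.422, -0.567]
ft_force: [-0.5, -0.6, -0.8]
width: 0.0781
```

Call:
arm_command:
  targets:
    - [[-0.02, 0, 0.02, 0, 0, 0], [-0.028, 0, 0.02, 0, 0, 0], [-0.03, 0, 0.02, 0, 0, 0], [-0.03, 0, 0.02, 0, 0, 0], [-0.03, 0, 0, 0, 0, 0], [-0.03, 0, 0, 0, 0, 0], [-0.028, 0, 0, 0, 0, 0], [-0.015, 0, 0, 0, 0, 0], [0, 0, 0, 0, 0, 0], [0, 0, 0, 0, 0, 0]]

```text
time: 16.23
ee_pos: [0.3404, -0.1305, 0.2251]
eef_rot: [-0.567, -0.422, 0.423, 0.567]
ft_force: [-0.0, 0.0, 0.1]
width: 0.0785
```

```bash
python3 - <<'E'
from bench import vision,readout
import cv2
print(readout.read_state()["time"])
for n in ("scene","side"): cv2.imwrite(f"pics/{n}9.png",vision.camera(n)["pixels"])
im=cv2.imread("pics/side9.png")
cv2.imwrite("pics/z9.png",cv2.resize(im[135:275,210:400],None,fx=4,fy=4,interpolation=cv2.INTER_CUBIC))
im=cv2.imread("pics/scene9.png")
cv2.imwrite("pics/z8.png",cv2.resize(im[135:255,290:450],None,fx=5,fy=5,interpolation=cv2.INTER_CUBIC))
E
```

```text
16.2333
```

View pics/z9.png

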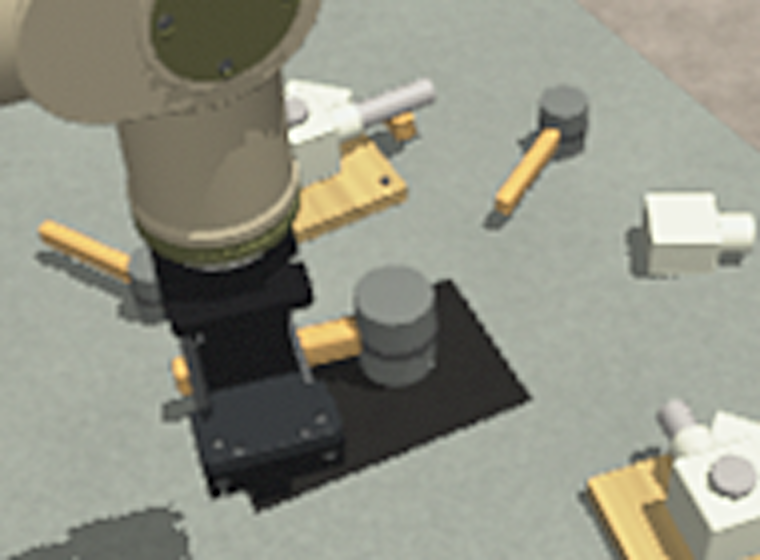

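View pics/z8.png

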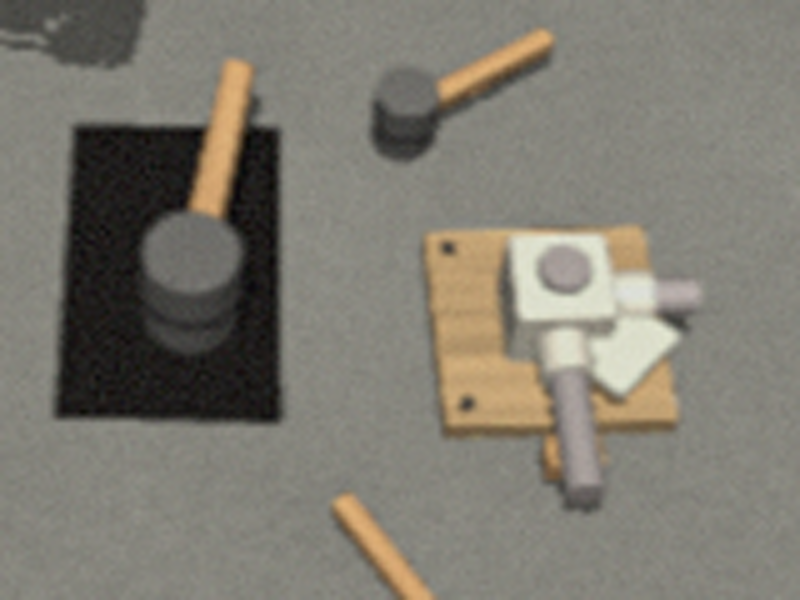

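View pics/scene9.png

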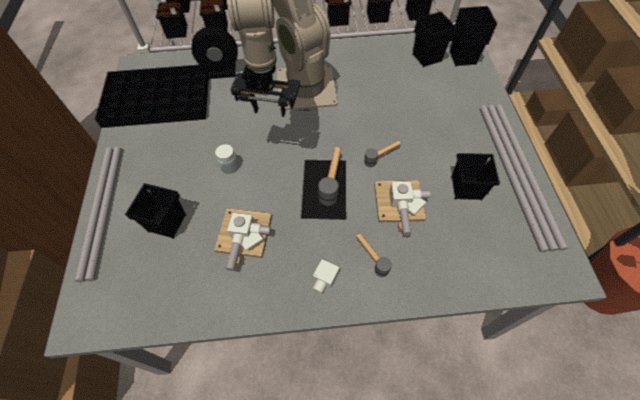

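```bash
python3 - <<'E'
from h import *
import cv2
S=vision.camera("scene")
def cen(im,x,y,h=9):
    a=im[y-h:y+h+1,x-h:x+h+1].astype(int); m=(a.sum(2)<510)&(a.max(2)-a.min(2)<40)
    n,l,st,c=cv2.connectedComponentsWithStats(m.astype(np.uint8)); k=l[h,h]; return c[k]+[x-h,y-h],st[k]
for X,Y in((402,188),(239,221)): print(cen(S["pixels"],X,Y))
for z in (.09,.093,.096,.114): print(z,proj(S,(.578,.264,z)))
E
```

```text
(array([402.31707317, 188.7804878 ]), array([ 4,  5, 11, 10, 82], dtype=int32))
(array([239.15384615, 221.40659341]), array([ 4,  5, 11, 10, 91], dtype=int32))
0.09 [402.87628745 188.03421713]
0.093 [403.03993792 187.52020781]
0.096 [403.20428634 187.00400629]
0.114 [404.20528719 183.85996537]
```

```bash
python3 -c "
from bench import r; print(r.close_job())"
```

```text
the job is handed in; nothing more can be done
None
```

The proud peg is knocked home and the mallet is back on its mat, standing on its head. I handed the job in at about 16 s. I gripped the large mallet by its handle and pressed the peg down. I then set the mallet down about where it started and moved the arm clear.

**Peg:** the force rose from about 10 N while driving to about 31 N when the peg stopped. The tool was then at the height expected for home. After lifting off, the scene camera put the peg's head at (402.3, 188.8), against (402.9, 188.0) predicted for 90 mm, so it reads home. The side view put it about 9 enlarged pixels (just over 1 px) lower than predicted. I put that down to camera calibration, since the finished peg also read about 6 mm low.

**Mallet and surroundings:** the last pictures show the mallet upright on the mat. The finished corner, the pots, the jar, the spare connector and the two smaller mallets look unmoved. In the close-up from the side the arm partly hid the driven peg, so the last peg check rests on the scene view.

**Setting down:** I pressed the mallet onto the mat at about 23 N for a moment before easing off and letting go.

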